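# Weigh out a stack of ballast rings on a spring scale

### The job

Make up the ballast for the model ship: thread the steel rings one by one over the brass spindle on the scale tray, letting each lie flat on the tray or on the ring below, until the red needle rests inside the green sector. The spindle is off-centre and the scale delicate, so feel for it gently (never push the tray with more than 15 N); leave the unused rings on the bench, the green sector as it is set and the jar, tub and tape undisturbed.

Things in the scene. Friction and masses are not known exactly. Their poses are not given: they have to be found in the camera images.
- tray_top (a point): Centre of the upper face of the scale's round aluminium tray (120 mm across, 4 mm thick). Empty, this face is 115 mm above the bench; the tray sinks straight down on a soft spring (147 N/m, about 10 mm per ring) to a hard stop at 45 mm. Axes as the scale housing: z up, y towards the dial. Housing: grey, 135 x 270 x 50 mm, fixed to the bench.
- tray: Tray with its brass spindle (14 mm thick, 46 mm tall, top 4 mm taper to 9 mm); origin as tray_top. The spindle's axis is 7 mm from the tray's centre, in an unmeasured direction that differs each run: see it or feel for it. A ring resting on its top pushes the tray down and moves the needle; when the bore meets the spindle, the tray springs back up. Over 15 N on tray or spindle is too much.
- needle_tip (a point): Point near the end of the red needle on the scale's round white dial (120 mm across, face up, beside the tray: its centre is 130 mm from the tray's centre along the tray's +y, 59 mm above the bench). The point is 45 mm from the dial's centre.
- target_mid (a point): Middle of the green sector on the dial face, also 45 mm from the dial's centre; the sector reaches 0.38 rad (about 17 mm along the arc) to each side of this point.
- needle (a joint): Needle angle in rad, 0 with the tray empty, growing clockwise seen from above: 60 rad per metre of tray travel, about 0.6 rad per ring (it also shows any push on the tray or spindle).
- target (a joint): Angle of the middle of the green sector, in rad, on the same scale as the needle; the needle is in the sector when the two differ by less than 0.38. Pre-set, must not be turned.
- ring0_c (a point): Centre (half-way up) of steel ballast ring 0, lying flat on the bench: 50 mm outside, 18 mm bore, 12 mm thick, about 150 g (each differs by up to 10 %). z is the ring's axis.
- ring1_c (a point): Centre (half-way up) of steel ballast ring 1, lying flat on the bench: 50 mm outside, 18 mm bore, 12 mm thick, about 150 g (each differs by up to 10 %). z is the ring's axis.
- ring2_c (a point): Centre (half-way up) of steel ballast ring 2, lying flat on the bench: 50 mm outside, 18 mm bore, 12 mm thick, about 150 g (each differs by up to 10 %). z is the ring's axis.
- ring3_c (a point): Centre (half-way up) of steel ballast ring 3, lying flat on the bench: 50 mm outside, 18 mm bore, 12 mm thick, about 150 g (each differs by up to 10 %). z is the ring's axis.
- amber_jar: Amber glass jar with a red cap, 60 mm across, 95 mm tall, standing loose on the bench; origin at the centre of its underside. A bystander.
- white_tub: White plastic tub with a white lid, 54 mm across, 75 mm tall, loose on the bench; origin at the centre of its underside. A bystander.
- tape_roll: Roll of yellow masking tape, 60 mm across, 25 mm tall, lying flat; origin at the centre of its underside. A bystander.
Mind the look-alikes: they are no part of the job. Leave any brown look-alike of the part that bears ring1_c alone. Leave any purple look-alike of the part that bears ring0_c alone.

How it is judged:
By the outcome, as a careful person would: the job done as asked, in the order asked, and still so for the second after the job is handed in, with the robot touching nothing.
It also fails if it takes over 72 s, if anything falls off the work surface, if the arm or the gripper's body presses on something with over 40 N, if the wrist force passes 120 N, or if a joint passes its speed limit or range.

### The arm

A 6-joint arm with a two-finger parallel gripper is mounted at the origin on the work surface. World frame = base frame: x ahead of the robot, y to its left, z up, the work surface at z = 0. Lengths are in m, angles in rad, forces in N, time in s.
With the tool pointing down it reaches from about 0.275 to 0.75 m from the base axis. Payload 10.2 kg.
Tool frame: the origin (TCP) lies midway between the tips of the shut fingers; the grasp point (between the pads) lies 19 mm behind it; z points along the fingers, x is the direction in which the jaws open and shut, and the axes are right-handed (so a half turn about z gives the same grasp; the last joint's range is limited). The gripper opens to 88 mm and grips with 3 to 60 N. Pads are 18 mm wide; open, the fingers measure 123 mm over their backs; the gripper's body (75 mm by 187 mm) begins 45 mm behind the grasp point.
Start: joints at [-1.473, 0.313, 1.498, -0, 1.331, -0.223], TCP at [0.166, -0.498, 0.239] pointing down, gripper open.
Joint ranges: [-2.94, 2.94], [-0.97, 2.17], [0.19, 2.56], [-1.23, 4.37], [0.02, 3.11], [-2.88, 2.88]. Speed limits (rad/s): [2.39, 2.39, 3.01, 3.14, 3.14, 3.14].

### API

Orientations are given as [roll, pitch, yaw] about the fixed x, y, z axes, in that order (R = Rz(yaw) Ry(pitch) Rx(roll)).
In Python, from bench import arm, ungrasp, clamp, read_camera, camera_model gives the robot as it stands. Calls block until the motion is done:
- arm.reach(position, orientation): joint-space move of the TCP to a pose.
- arm.move_linear(position, attitude=None, vel=0.15, stop_force=None): straight line of the TCP; attitude=None keeps the orientation; vel is the mean speed in m/s. With stop_force (N) it stops when the force on the tool has changed by that much, and returns True; else False.
- arm.move_j(angles): joint-space move.
- ungrasp() and clamp(newtons=None): open the fingers fully, or close them until they stop; newtons is the grip in N (None keeps the last).
- arm.dwell(seconds).
- arm.inverse_kinematics(position, orientation): joint angles nearest the present ones, or None.
- arm.sense(): the state.
- read_camera(name): name is "scene" or "side" or "wrist"; returns (picture, depth): 420x560x3 uint8, red, green, blue; 420x560 float32, m along the optical axis (not along the pixel's ray), 0 where there is no reading.
- camera_model(name): a dict with "fov_y" (degrees; the focal length in pixels is half the picture's height over the tangent of half this angle, whatever the lens; pixels are square), "cx", "cy" (the principal point, pixels), "pose" (4x4, takes a point from camera to world coordinates). Camera axes: x right, y up, looking along -z (the intrinsics and any distortion apply to the point x, -y, -z); pixel columns grow to the right and rows downward; lengths in m; the calibration is good to about 2 mm. A picture is of the moment at which its call begins: read the wrist's pose just before it. camera_model takes no time and is no camera call; for the wrist camera it gives the pose at the moment of the call.
A pose or a line that the arm cannot do raises arm.IKError and nothing moves.
- arm.job_done(): hands the job in, once; it reports no verdict.
The state is a dict: "time_s": time; "q": joint angles; "qvel": joint speeds; "joint_torque": joint torques, N m; "tool_pos": TCP position; "orientation": TCP orientation; "wrist_force": force on the tool from outside, world axes, zero at the start; "moment": the same for the moment, N m; "finger_gap": finger opening in m.
Only numpy, scipy, OpenCV 4.12 (cv2) and the standard library are available. Lean on these libraries where they do the work, as an engineer would, in place of code of your own. Each camera call takes 0.05 s, during which the arm holds its last target. There are 200 camera calls.

## Working session

There is one attempt and no reset: what is moved stays moved. The work goes in short steps, each a Python script; the robot and the scene stay as the last script left them, time stands still between calls to the robot, and variables do not carry over. Pictures are saved under pics/ and viewed, about 8 in all and at most 12, crops included, and the job is handed in when it is done.

```bash
ls; mkdir -p pics; python3 - <<'E'
from bench import arm, read_camera, camera_model
import cv2,numpy as np
for n in ("scene","side"):
    p,d=read_camera(n); cv2.imwrite(f"pics/{n}0.png",p[:,:,::-1]); np.save(f"{n}0.npy",d)
    m=camera_model(n); print(n,m)
print(arm.sense())
a=cv2.imread("pics/scene0.png")
E
```

```text
pics
scene {'fov_y': 44.990549840442014, 'cx': 278.2240121602058, 'cy': 212.3199958120057, 'pose': array([[ 0.50479864, -0.63688875,  0.58271009,  1.13035017],
       [ 0.86302253,  0.35729276, -0.35711903, -0.41136607],
       [ 0.019247  ,  0.68316514,  0.73001024,  0.89270264],
       [ 0.        ,  0.        ,  0.        ,  1.        ]])}
side {'fov_y': 49.5726382128446, 'cx': 284.58913092909347, 'cy': 224.7136682425907, 'pose': array([[-0.99195062,  0.0820111 , -0.09647873,  0.4202408 ],
       [-0.12661736, -0.65094688,  0.74848928,  0.72730125],
       [-0.0014181 ,  0.75468029,  0.65609119,  0.74942664],
       [ 0.        ,  0.        ,  0.        ,  1.        ]])}
{'time_s': 0.1, 'q': array([-1.47338270e+00,  3.13380422e-01,  1.49831964e+00, -1.98300984e-05,
        1.33100991e+00, -2.23395938e-01]), 'qvel': array([ 0.00081879, -0.00126946, -0.00152384,  0.0003727 , -0.00058807,
        0.00028119]), 'joint_torque': array([ 2.05510121e-03, -4.02815723e+01, -2.52646816e+01,  6.94368314e-02,
        3.41758342e-02, -6.90213915e-05]), 'tool_pos': array([ 0.16551572, -0.49800515,  0.23824089]), 'orientation': array([-3.14136390e+00,  1.09381536e-03, -1.24998192e+00]), 'wrist_force': array([ 0.3808086 , -0.23674155, -0.22373566]), 'moment': array([-0.02965477,  0.02387489, -0.00390492]), 'finger_gap': 0.08848223963817547}
```

View pics/scene0.png

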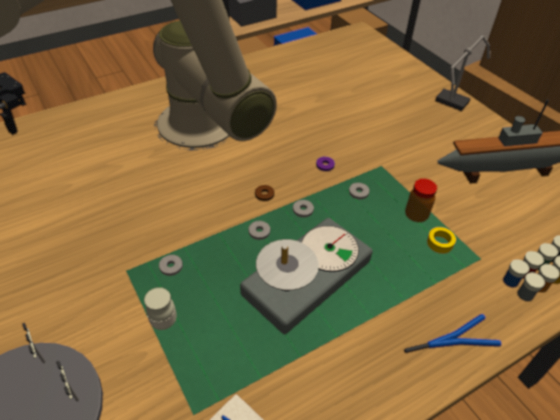

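View pics/side0.png

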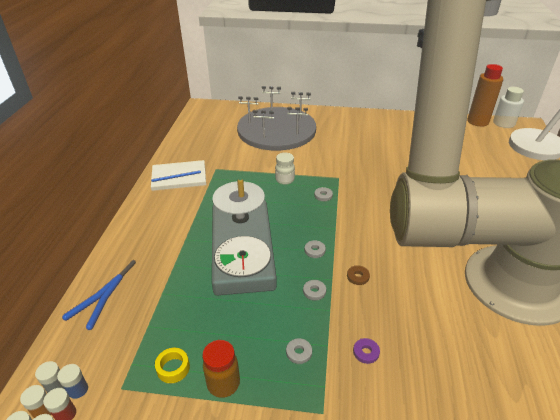

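Scene view: four grey steel rings at (171,264), (260,229), (304,208) and (360,190). The look-alikes to leave alone are brown (264,192) and purple (326,163). The tray is near (287,264), the spindle top near (285,248), and the dial at (330,247). The side view agrees.

```bash
cat > h.py <<'E'
import numpy as np, cv2
from bench import arm, ungrasp, clamp, read_camera, camera_model
def ray(m,u,v,H=420):
    f=H/2/np.tan(np.radians(m["fov_y"])/2); return np.array([(u-m["cx"])/f,-(v-m["cy"])/f,-1.0])
def pt(m,u,v,depth):
    P=m["pose"]; return P[:3,:3]@(ray(m,u,v)*depth)+P[:3,3]
def on_z(m,u,v,z):
    P=m["pose"]; r=P[:3,:3]@ray(m,u,v); return P[:3,3]+r*(z-P[2,3])/r[2]
def proj(m,X):
    P=m["pose"]; c=P[:3,:3].T@(np.asarray(X)-P[:3,3]); f=210/np.tan(np.radians(m["fov_y"])/2)
    return m["cx"]+f*c[0]/-c[2], m["cy"]-f*c[1]/-c[2]
def cloud(m,d):
    v,u=np.mgrid[:d.shape[0],:d.shape[1]]; f=210/np.tan(np.radians(m["fov_y"])/2)
    c=np.stack([(u-m["cx"])/f*d,-(v-m["cy"])/f*d,-d],-1); return c@m["pose"][:3,:3].T+m["pose"][:3,3]
E
python3 - <<'E'
from h import *
np.set_printoptions(precision=4,suppress=True)
L={"scene":dict(r=[(171,264),(260,229),(304,208),(360,190)],o=[(264,192),(326,163)],dial=(330,247),tray=(287,264),spin=(285,248),jar=(425,186),tub=(158,297)),
"side":dict(r=[(323.5,193.5),(315,248),(315,289),(299,350)],o=[(358,274),(367,350)],dial=(243,256),tray=(238,198),spin=(240,182),jar=(219,354),tub=(285,159))}
Z=dict(r=.009,o=.009,dial=.059,tray=.115,spin=.161,jar=.095,tub=.075)
for n in L:
    m=camera_model(n); d=np.load(f"{n}0.npy"); print(n, "depth bench chk", pt(m,*((220,200) if n=="scene" else (300,420)),d[(200,220) if n=="scene" else (419,300)]))
    for k,v in L[n].items():
        for q in (v if isinstance(v,list) else [v]): print(k,on_z(m,*q,Z[k]), pt(m,*q,d[int(q[1]),int(q[0])]))
E
```

```text
scene depth bench chk [ 0.3122 -0.0788  0.0004]
r [ 0.4436 -0.2594  0.009 ] [ 0.4371 -0.2579  0.0006]
r [ 0.4499 -0.0425  0.009 ] [ 0.4442 -0.0394  0.0015]
r [0.4431 0.0823 0.009 ] [0.439  0.0852 0.0038]
r [0.4591 0.238  0.009 ] [ 0.4515  0.2453 -0.001 ]
o [0.3482 0.025  0.009 ] [ 0.3396  0.0298 -0.0007]
o [0.333  0.2205 0.009 ] [ 0.3236  0.228  -0.0015]
dial [0.6056 0.0414 0.059 ] [0.6058 0.0413 0.0593]
tray [ 0.635  -0.0848  0.115 ] [ 0.6357 -0.0852  0.116 ]
spin [ 0.6307 -0.0882  0.161 ] [ 0.5995 -0.068   0.1153]
jar [0.5866 0.3128 0.095 ] [0.5871 0.3121 0.0958]
tub [ 0.5561 -0.3219  0.075 ] [ 0.5565 -0.322   0.0756]
side depth bench chk [ 0.4414  0.3645 -0.0019]
r [ 0.4414 -0.2576  0.009 ] [ 0.4416 -0.2674  0.0017]
r [ 0.4479 -0.0438  0.009 ] [ 0.4483 -0.0541 -0.0008]
r [0.4382 0.0819 0.009 ] [0.4385 0.0743 0.0002]
r [0.4566 0.2361 0.009 ] [0.457  0.2305 0.0005]
o [0.3475 0.0267 0.009 ] [ 0.3466  0.0179 -0.0003]
o [0.3295 0.22   0.009 ] [ 0.3283  0.2132 -0.001 ]
dial [0.5973 0.0522 0.059 ] [0.5971 0.0532 0.06  ]
tray [ 0.6307 -0.0753  0.115 ] [ 0.6307 -0.0753  0.115 ]
spin [ 0.6228 -0.0745  0.161 ] [ 0.6248 -0.0823  0.1553]
jar [0.5828 0.3174 0.095 ] [0.5833 0.3162 0.093 ]
tub [ 0.5527 -0.3116  0.075 ] [ 0.5523 -0.3085  0.077 ]
```

```bash
python3 - <<'E'
from h import *
from scipy.optimize import least_squares
np.set_printoptions(precision=4,suppress=True)
def circ(p):
    c=least_squares(lambda c:np.hypot(p[:,0]-c[0],p[:,1]-c[1])-c[2],[*p.mean(0)[:2],.05],loss="soft_l1",f_scale=.002).x; return c
for n in ("scene","side"):
    m=camera_model(n); C=cloud(m,np.load(f"{n}0.npy")); near=np.hypot(C[...,0]-.633,C[...,1]+.08)<.07
    s=C[near&(C[...,2]>.135)&(C[...,2]<.17)]; print(n,"spindle",len(s),s.mean(0),s[:,2].max())
    t=near&(abs(C[...,2]-.115)<.004); cn,_=cv2.findContours(t.astype(np.uint8),cv2.RETR_EXTERNAL,cv2.CHAIN_APPROX_NONE)
    c=max(cn,key=len)[:,0]; P=np.array([on_z(m,u,v,.115) for u,v in c]); h=cv2.convexHull(P[:,:2].astype(np.float32))[:,0]; print("tray",circ(h))
    p=cv2.imread(f"pics/{n}0.png")
M=camera_model("wrist"); s=arm.sense(); print(M["pose"],M["fov_y"],s["tool_pos"])
from scipy.spatial.transform import Rotation as R
T=np.eye(4); T[:3,:3]=R.from_euler("xyz",s["orientation"]).as_matrix(); T[:3,3]=s["tool_pos"]; print(np.linalg.inv(T)@M["pose"])
for p in [(.5,0,.35),(.55,-.02,.35),(.55,-.02,.42),(.63,-.08,.2),(.63,-.08,.25),(.443,-.258,.1),(.457,.237,.003)]:
    for y in (-np.pi/2,np.pi/2): print(p,y,arm.inverse_kinematics(p,(np.pi,0,y)))
E
```

```text
scene spindle 81 [ 0.6314 -0.0894  0.1494] 0.16285398834033127
tray [ 0.6346 -0.0841  0.0599]
side spindle 61 [ 0.6251 -0.0825  0.1487] 0.16160020927454255
tray [ 0.6315 -0.0815  0.0602]
[[ 0.3153  0.9012  0.2975  0.2437]
 [-0.949   0.2998  0.0975 -0.4722]
 [-0.0013 -0.313   0.9497  0.3852]
 [ 0.      0.      0.      1.    ]] 63.851499923978906 [ 0.1655 -0.498   0.2382]
[[ 1.      0.      0.0002  0.    ]
 [ 0.0001 -0.9497 -0.3133 -0.0823]
 [ 0.0002  0.3133 -0.9497 -0.147 ]
 [ 0.      0.      0.      1.    ]]
(0.5, 0, 0.35) -1.5707963267948966 [-0.2348  0.2025  1.3541 -0.      1.585   1.336 ]
(0.5, 0, 0.35) 1.5707963267948966 [-0.2348  0.2025  1.3541  0.      1.585  -1.8055]
(0.55, -0.02, 0.35) -1.5707963267948966 [-0.2493  0.3223  1.2001 -0.      1.6192  1.3215]
(0.55, -0.02, 0.35) 1.5707963267948966 [-0.2493  0.3223  1.2001  0.      1.6192 -1.8201]
(0.55, -0.02, 0.42) -1.5707963267948966 [-0.2493  0.329   1.0154 -0.      1.7972  1.3215]
(0.55, -0.02, 0.42) 1.5707963267948966 [-0.2493  0.329   1.0154  0.      1.7972 -1.8201]
(0.63, -0.08, 0.2) -1.5707963267948966 [-0.3105  0.5868  1.1885 -0.      1.3663  1.2603]
(0.63, -0.08, 0.2) 1.5707963267948966 [-0.3105  0.5868  1.1885  0.      1.3663 -1.8813]
(0.63, -0.08, 0.25) -1.5707963267948966 [-0.3105  0.5574  1.1067 -0.      1.4774  1.2603]
(0.63, -0.08, 0.25) 1.5707963267948966 [-0.3105  0.5574  1.1067  0.      1.4774 -1.8813]
(0.443, -0.258, 0.1) -1.5707963267948966 [-0.7562  0.4423  1.7073 -0.      0.992   0.8146]
(0.443, -0.258, 0.1) 1.5707963267948966 [-0.7562  0.4423  1.7073  0.      0.992  -2.327 ]
(0.457, 0.237, 0.003) -1.5707963267948966 [ 0.2505  0.6076  1.7569 -0.      0.777   1.8213]
(0.457, 0.237, 0.003) 1.5707963267948966 [ 0.2505  0.6076  1.7569 -0.      0.777  -1.3203]
```

```bash
python3 - <<'E'
from h import *
import pickle
arm.reach((.52,-.03,.32),(np.pi,0,-np.pi/2)); arm.dwell(.2)
m=camera_model("wrist"); p,d=read_camera("wrist"); pickle.dump((m,p,d),open("w1.pkl","wb"))
cv2.imwrite("pics/w1.png",p[:,:,::-1]); s=arm.sense(); print(s["time_s"],s["tool_pos"],s["wrist_force"])
for X in [(.633,-.083,.115),(.627,-.086,.161),(.60,.045,.059),(.4436,-.259,.012),(.448,-.043,.012),(.44,.082,.012),(.457,.237,.012)]: print(np.round(proj(m,X),1))
E
```

```text
2.475 [ 0.51998652 -0.03037462  0.31993098] [-0.37845968 -0.48808671 -0.29122252]
[331.6  67.1]
[343.3  69.7]
[211.5 102.9]
[437.1 217.6]
[285.9 214.8]
[198.6 220.1]
[ 88.4 208.9]
```

View pics/w1.png

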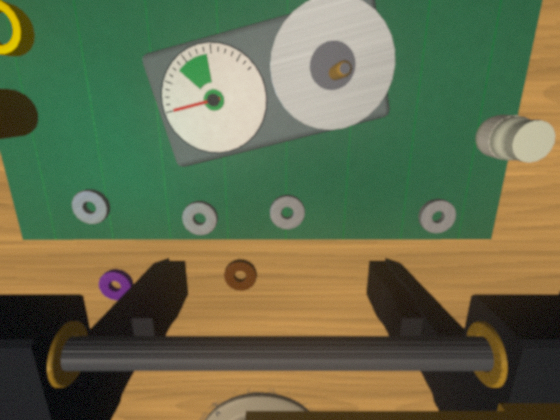

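The wrist view shows the grey rings at (90,207), (199,218), (287,212) and (438,216); brown is at (240,275) and purple at (116,285). The tray centre is near (332,62), the spindle near (343,68), the needle tip at (170,109) and green at (197,70). I'll enlarge the scale and the rings.

```bash
python3 - <<'E'
from h import *
import pickle
from scipy.optimize import least_squares
m,p,d=pickle.load(open("w1.pkl","rb")); b=p[:,:,::-1]
a=cv2.resize(b[0:140,150:400],None,fx=3.2,fy=3.2,interpolation=cv2.INTER_CUBIC)[:, :800]
c=[cv2.resize(b[v-25:v+25,u-25:u+25],(150,150),interpolation=cv2.INTER_CUBIC) for u,v in [(90,207),(199,218),(287,212),(438,216),(240,270)]]
cv2.imwrite("pics/c1.png",np.vstack([a,cv2.copyMakeBorder(np.hstack(c),0,0,0,50,cv2.BORDER_CONSTANT)[:,:800]]))
# ring tops: mask grey on green, ellipse of outer contour -> world at z~.009 (silhouette)
hsv=cv2.cvtColor(np.ascontiguousarray(b),cv2.COLOR_BGR2HSV)
for u,v in [(90,207),(199,218),(287,212),(438,216)]:
    w=(hsv[v-25:v+25,u-25:u+25,1]<80).astype(np.uint8)
    cn,_=cv2.findContours(w,cv2.RETR_CCOMP,cv2.CHAIN_APPROX_NONE); cs=sorted(cn,key=cv2.contourArea)[::-1][:2]
    for q in cs:
        (x,y),ax,_=cv2.fitEllipse(q); x+=u-25;y+=v-25; print(round(x,1),round(y,1),np.round(ax,1),on_z(m,x,y,.009).round(4))
C=cloud(m,d)
near=np.hypot(C[...,0]-.633,C[...,1]+.083)<.07
s=C[near&(C[...,2]>.158)]; print("top pts",len(s),s.mean(0).round(4))
t=(near&(abs(C[...,2]-.115)<.006)).astype(np.uint8); cn,_=cv2.findContours(t,cv2.RETR_EXTERNAL,cv2.CHAIN_APPROX_NONE); q=max(cn,key=len)[:,0]; q=q[q[:,1]>2]
P=np.array([on_z(m,x,y,.115) for x,y in q]); print("tray",least_squares(lambda c:np.hypot(P[:,0]-c[0],P[:,1]-c[1])-c[2],[.63,-.08,.06],loss="soft_l1",f_scale=.001).x.round(4), np.median(C[near&(t>0)][:,2]))
E
```

```text
90.0 206.6 [33.7 38.5] [0.4595 0.2358 0.009 ]
90.4 206.4 [ 7.5 12. ] [0.4598 0.2353 0.009 ]
199.5 218.0 [34.2 36.1] [0.4421 0.0813 0.009 ]
199.4 217.7 [ 8.9 11.1] [0.4425 0.0813 0.009 ]
286.8 212.1 [34.8 36.2] [ 0.451  -0.0443  0.009 ]
286.6 211.9 [ 9.6 10.9] [ 0.4513 -0.044   0.009 ]
436.9 215.9 [34.5 38.6] [ 0.4451 -0.2599  0.009 ]
436.7 215.8 [ 6.7 10.5] [ 0.4452 -0.2596  0.009 ]
top pts 1067 [ 0.605  -0.0363  0.4341]
tray [ 0.6341 -0.0831  0.0594] 0.11614077495019592
```

View pics/c1.png

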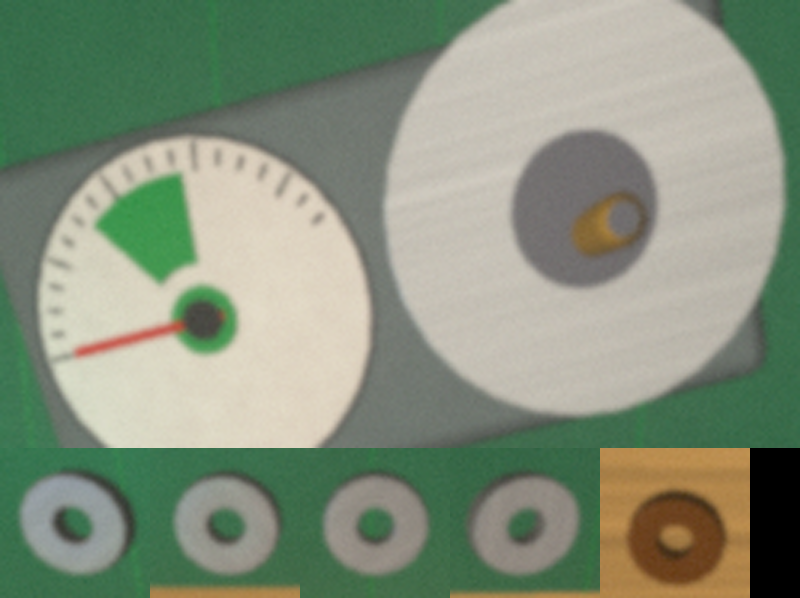

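The enlarged crop shows the spindle's top face at crop (627,219), which is pixel (345.9,68.4), and its base near (592,235). The dial hub is at (204,320), the needle tip at (76,352), and the green outer corners at (95,223) and (182,173). All four ring crops are grey steel; the fifth is the brown look-alike.

```bash
python3 - <<'E'
from h import *
import pickle
m,p,d=pickle.load(open("w1.pkl","rb"))
f=lambda x,y,z:on_z(m,150+x/3.2,y/3.2,z)
print("top",f(627,219,.161).round(4),"base",f(592,238,.115).round(4),"disc",f(585,208,.115).round(4))
c=f(204,320,.06)
an=lambda x,y,z:np.degrees(np.arctan2(*( (f(x,y,z)-c)[[1,0]])))
print("hub",c.round(4),"needle",an(76,352,.061),"green",an(95,223,.059),an(182,173,.059), an(164,284,.059),an(197,263,.059))
S=camera_model("scene"); E=camera_model("side")
X=f(627,219,.161); print("scene/side px of top",proj(S,X),proj(E,X))
# triangulate from the other two using spindle tip pixels in their crops
a=cv2.imread("pics/scene0.png")[225:285,245:335]; b=cv2.imread("pics/side0.png")[165:225,195:285]
cv2.imwrite("pics/c2.png",np.hstack([cv2.resize(i,(400,267),interpolation=cv2.INTER_CUBIC) for i in (a,b)]))
E
```

```text
top [ 0.628  -0.0882  0.161 ] base [ 0.6265 -0.0866  0.115 ] disc [ 0.6349 -0.0841  0.115 ]
hub [0.6032 0.042  0.06  ] needle 103.17295995724807 green 48.472186550810214 5.820632377451452 48.36486633722999 4.531459821809297
scene/side px of top (np.float64(284.26654117683995), np.float64(246.99274189828674)) (np.float64(238.97554066977477), np.float64(178.27706610045718))
```

View pics/c2.png

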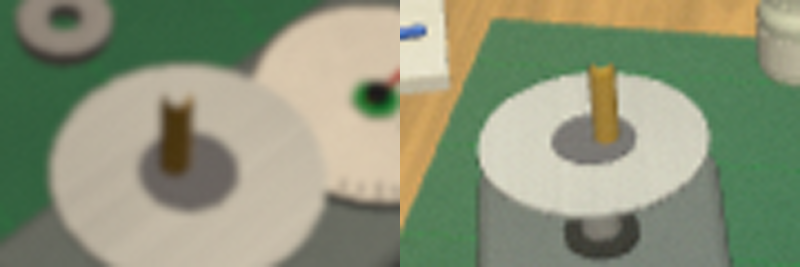

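```bash
cat >> h.py <<'E'
D=(np.pi,0,-np.pi/2)
def st(tag=""):
    s=arm.sense(); print(tag,round(s["time_s"],2),s["tool_pos"].round(4),"F",s["wrist_force"].round(2),"gap",round(s["finger_gap"],4)); return s
def pick(x,y):
    arm.reach((x,y,.07),D); print(arm.move_linear((x,y,.003),D,vel=.1,stop_force=8)); st("down")
    clamp(15); st("grip"); arm.move_linear((x,y,.08),D,vel=.15); arm.dwell(.1); st("up")
E
python3 - <<'E'
from h import *
S=camera_model("scene"); E=camera_model("side")
print("top",on_z(S,284.8,247,.161).round(4),on_z(E,240.5,180.3,.161).round(4),"base",on_z(S,284.4,263.2,.115).round(4),on_z(E,241.3,196.5,.115).round(4))
pick(.4505,-.044)
E
```

```text
top [ 0.6285 -0.0873  0.161 ] [ 0.623 -0.081  0.161] base [ 0.6309 -0.0882  0.115 ] [ 0.6244 -0.0818  0.115 ]
False
down 4.31 [ 0.4509 -0.0441  0.0035] F [-0.67 -0.25  1.24] gap 0.0882
grip 4.98 [ 0.4505 -0.044   0.0031] F [ 0.07 -0.15  1.69] gap 0.0483
up 5.75 [ 0.4499 -0.0438  0.079 ] F [-0.51 -0.44 -1.67] gap 0.0485
```

```bash
cat >> h.py <<'E'
def feel(x,y,z0=.172,z1=.150,vel=.03,f=2.5):
    arm.reach((x,y,z0),D); arm.dwell(.15); a=st("hover"); hit=arm.move_linear((x,y,z1),D,vel=vel,stop_force=f); b=st(f"hit={hit}")
    print("dF",(b["wrist_force"]-a["wrist_force"]).round(2)); return hit
E
python3 - <<'E'
from h import *
arm.reach((.6275,-.086,.2),D); st()
feel(.6275,-.086)
E
```

```text
6.62 [ 0.6266 -0.0857  0.1984] F [-0.1  -0.12 -1.65] gap 0.0486
hover 7.03 [ 0.6276 -0.0861  0.1731] F [ 0.99 -0.75 -0.71] gap 0.0486
hit=False 7.91 [ 0.6276 -0.086   0.1502] F [-0.15 -0.04 -0.97] gap 0.0486
dF [-1.14  0.71 -0.26]
```

```bash
python3 - <<'E'
from h import *
arm.dwell(.2)
F=[]
for _ in range(4): F.append(arm.sense()["wrist_force"]); arm.dwell(.05)
print(np.mean(F,0).round(2)); st()
p,d=read_camera("scene"); a=cv2.resize(p[200:310,220:390,::-1],None,fx=4,fy=4,interpolation=cv2.INTER_CUBIC)
cv2.imwrite("pics/s2.png",a[:,:680])
E
```

```text
[ 0.45 -0.03 -1.41]
 8.31 [ 0.6275 -0.086   0.15  ] F [ 0.38  0.16 -1.6 ] gap 0.0488
```

View pics/s2.png

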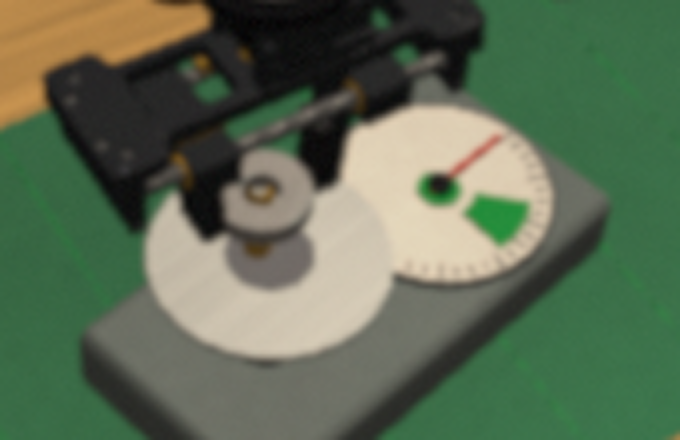

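The picture shows the ring threaded: brass is visible in the bore and below it, and the needle is still at zero. I'll lower it close to the tray and release, then fetch the second ring.

```bash
cat >> h.py <<'E'
def place(x,y,z):
    hit=arm.move_linear((x,y,z),D,vel=.05,stop_force=3); st(f"low hit={hit}"); ungrasp(); st("rel")
    arm.move_linear((x,y,.19),D,vel=.2); st("lift")
E
python3 - <<'E'
from h import *
place(.6275,-.086,.120)
p,d=read_camera("scene"); cv2.imwrite("pics/s3.png",cv2.resize(p[200:310,220:390,::-1],None,fx=4,fy=4,interpolation=cv2.INTER_CUBIC))
pick(.442,.0815)
arm.reach((.6275,-.086,.2),D)
feel(.6275,-.086,z1=.145,f=3)
p,d=read_camera("scene"); cv2.imwrite("pics/s4.png",cv2.resize(p[200:310,220:390,::-1],None,fx=4,fy=4,interpolation=cv2.INTER_CUBIC))
a,b=[cv2.resize(cv2.imread(f"pics/s{i}.png"),(400,259)) for i in (3,4)]; cv2.imwrite("pics/s34.png",np.hstack([a,b]))
arm.dwell(.2); print(np.mean([arm.sense()["wrist_force"] for _ in range(3)],0))
E
```

```text
low hit=False 9.11 [ 0.6276 -0.086   0.1202] F [ 0.14  0.32 -1.7 ] gap 0.0484
rel 9.83 [ 0.6275 -0.086   0.12  ] F [-0.24  0.19  0.09] gap 0.0882
lift 10.33 [ 0.6272 -0.0859  0.189 ] F [ 0.39  0.28 -0.22] gap 0.0882
False
down 12.28 [0.4425 0.0814 0.0034] F [ 0.01  0.14 -0.42] gap 0.0884
grip 12.94 [0.4421 0.0815 0.0031] F [-0.32  0.56  1.71] gap 0.0496
up 13.71 [0.4413 0.0815 0.079 ] F [-0.6   0.41 -2.17] gap 0.0489
hover 15.18 [ 0.6278 -0.0857  0.1732] F [ 0.76  0.23 -1.2 ] gap 0.0492
hit=False 16.23 [ 0.6276 -0.086   0.1453] F [ 0.56  0.66 -2.04] gap 0.0496
dF [-0.2   0.43 -0.84]
[ 0.70327173 -0.17749223 -2.27808591]
```

View pics/s34.png

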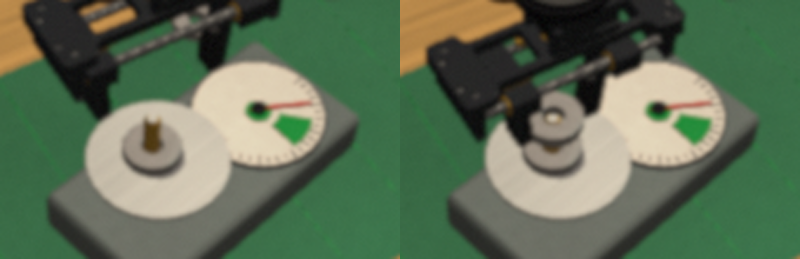

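The left picture shows ring 1 flat on the tray and the needle moved. In the right one, ring 2 is over the spindle with the needle unchanged, so it isn't pushing on the top. Lowering it now.

```bash
python3 - <<'E'
from h import *
import pickle
place(.6275,-.086,.1225)
arm.reach((.52,-.03,.32),D); arm.dwell(.3)
m=camera_model("wrist"); p,d=read_camera("wrist"); pickle.dump((m,p,d),open("w2.pkl","wb")); b=p[:,:,::-1]
cv2.imwrite("pics/w2.png",cv2.resize(b[0:175,150:400],None,fx=3.2,fy=3.2,interpolation=cv2.INTER_CUBIC)); st()
E
```

```text
low hit=False 17.08 [ 0.6275 -0.086   0.1225] F [ 0.16 -0.75 -0.96] gap 0.0496
rel 17.8 [ 0.6275 -0.086   0.1225] F [ 0.27 -0.16  0.68] gap 0.0884
lift 18.29 [ 0.6272 -0.0859  0.189 ] F [-0.1  -0.44 -0.73] gap 0.088
 19.38 [ 0.5202 -0.0302  0.3193] F [ 0.19 -0.06 -0.33] gap 0.0879
```

View pics/w2.png

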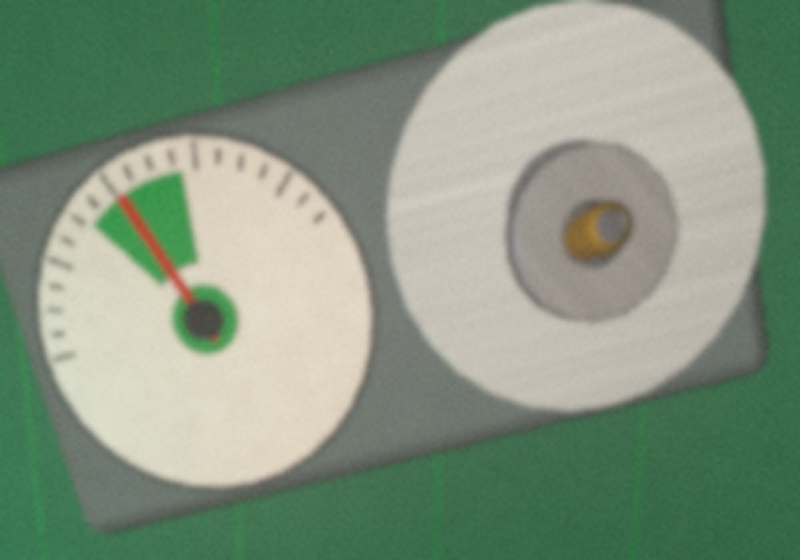

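Both rings lie flat on the spindle and the needle tip, at crop (122,198), is inside the green sector (corners (95,223) and (182,173)). I'll check the angle and that it's at rest, then hand in.

```bash
python3 - <<'E'
from h import *
import pickle
m=pickle.load(open("w2.pkl","rb"))[0]
f=lambda x,y,z:on_z(m,150+x/3.2,y/3.2,z); c=f(204,320,.06)
an=lambda x,y,z:np.arctan2(*((f(x,y,z)-c)[[1,0]]))
mid=(an(95,223,.059)+an(182,173,.059))/2; print("needle-target rad",mid-an(122,198,.061))
arm.dwell(.5); p0=pickle.load(open("w2.pkl","rb"))[1]; p,_=read_camera("wrist")
red=lambda q:np.argwhere((q[30:160,160:270,0].astype(int)-q[30:160,160:270,1]>70)).mean(0)
print("red centroid",red(p0),red(p)); st(); arm.job_done()
E
```

```text
needle-target rad -0.09837865997423373
red centroid [47.43835616 38.28767123] [47.92753623 38.76811594]
 19.93 [ 0.52 -0.03  0.32] F [ 0.42 -0.23 -0.27] gap 0.0882
the job is handed in; nothing more can be done
```

I threaded two steel rings over the spindle and the red needle rests inside the green sector, so I handed the job in at about 20 s of the 72 s allowed.

- **Needle:** the last wrist picture puts it about 0.10 rad below the middle of the sector (limit 0.38). The red needle's image shifted less than 1 px over the last half second, so it was at rest.
- **Rings on the tray:** that picture shows the spindle standing through the stack, with the rings lying flat.
- **Force:** no move tripped its stop limit (2.5–3 N while lowering a ring), and wrist force changes stayed near sensor noise.
- **Everything else:** the other two steel rings, the brown and purple look-alikes, the jar, tub and tape, and the green sector were never touched. I did not take a final picture of them.

The one disagreement was the side camera: it placed the spindle about 5 mm from the other estimates. I used a position weighted to the wrist and scene views, and both rings went on without contact.

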